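# Set a board to the flip stop for sawing

### The job

Get the pine board ready to be sawn to length: with a fingertip tip the red flip stop on the fence fully down, then, without ever lifting the board off the deck, push it back flat against the fence and along the fence until its left end butts against the stop. Leave the stop down and the board flush against both, and do not disturb the glue bottle, the paper cup or the saw.

Things in the scene. Friction and masses are not known exactly. Their poses are not given: they have to be found in the camera images.
- saw_board: Fixed sawing board: white-faced deck, wooden fence along its far side. Origin on the bench (z 0), below the fence's front face, at the saw kerf; y along the fence to the left, x into the fence, z up. Fence face: plane x = 0; fence x 0 to 40 mm, top z = 50 mm. Deck top z = 18 mm, x -180 to 0, y -265 to +280 mm. Place and yaw (to 7 degrees) vary.
- stop_carriage: Flip stop's fixed aluminium carriage on the fence top; axes as saw_board. Origin on the fence top (z 50 mm), 20 mm behind the fence face, in the stopping plane: the board's left end must come to its y = 0. Red arm at y 0 to 22 mm, carriage with black knob (top 26 mm above the fence) at y 23 to 65 mm. The arm's pivot runs along y at x = 0, 14 mm above the origin. Place along the fence varies.
- stop_arm (a joint): Angle (rad) of the red arm: 0 = fully down, at its end stop; starts up, 1.3 to 1.9. Stiff pivot: it stays where left, moves with about 2 N at its end. Down, it reaches 46 mm from the pivot toward the robot, top face 6 mm above the pivot. Up, that face looks away from the robot, its end up to 125 mm above the bench: push on it toward the robot, then down (straight down jams while it stands up).
- stop_tip (a point): Middle of the free end of the red arm's leg (22 mm wide, 24 mm deep in x); moves with the arm. Down: 34 mm toward the robot from the pivot and 43 mm below it, 3 mm above the deck; the leg then hangs 2 mm in front of the fence.
- stop_face (a point): Fixed point in the middle of where the leg's stopping face stands when the arm is down (9 mm above the deck, 14 mm in front of the fence).
- board_center (a point): Centre (half-way up) of the loose planed pine board, 90 mm (its x) by 200 mm (its y) by 18 mm thick, about 0.16 kg, lying flat on the deck, skewed up to about 10 degrees from the fence, right of the stop. Axes are the board's own: x toward the fence, y toward the stop (left), z up.
- board_back_left (a point): Corner of the pine board (half-way up) where its back edge, facing the fence, meets its left end.
- board_back_right (a point): Corner of the pine board (half-way up) where its back edge meets its right end.
- glue: White glue bottle with orange cap, 52 mm across, 140 mm tall, standing on the deck's front left corner. Origin: centre of its underside. Leave alone.
- cup: White paper cup, 72 mm across the rim, 85 mm tall, standing on the bench behind the fence. Origin: centre of its underside. Leave alone.
- saw: Tenon saw with dark wooden handle, about 370 mm long, 18 mm high, lying on the bench right of the deck. Origin: under its middle. Leave alone.
Not all that is in view belongs to the job. There is more than one size of the part that bears board_center; the job needs the smaller.

How it is judged:
By the outcome, as a careful person would: the job done as asked, in the order asked, and still so for the second after the job is handed in, with the robot touching nothing.
It also fails if it takes over 67 s, if anything falls off the work surface, if the arm or the gripper's body presses on something with over 40 N, if the wrist force passes 120 N, or if a joint passes its speed limit or range.

### The arm

A 7-joint arm with a two-finger parallel gripper is mounted at the origin on the work surface. World frame = base frame: x ahead of the robot, y to its left, z up, the work surface at z = 0. Lengths are in m, angles in degrees, forces in N, time in s.
With the tool pointing down it reaches from about 0.425 to 0.875 m from the base axis. Payload 4.7 kg.
Tool frame: the origin (TCP) lies at the very end of the fingers, on their centre line; the grasp point (between the pads) lies 19 mm behind it; z points along the fingers, y is the line along which they close (so a half turn about z gives the same grasp; the last joint's range is limited). The gripper opens to 87 mm and grips with 3 to 60 N. Pads are 19 mm wide; open, the fingers measure 117 mm over their backs; the gripper's body (75 mm by 190 mm) begins 51 mm behind the grasp point.
Start: joints at [-73.104, 18.392, -4.016, 83.108, 1.295, 78.541, -3.26], TCP at [0.18, 0.625, 0.186] pointing down, gripper open.
Joint ranges: [-163.93, 163.93], [-17.29, 119.83], [-79.2, 71.16], [3.27, 140.29], [-89.18, 269.18], [5.43, 117.66], [-154.24, 154.24]. Speed limits (degrees/s): [147.25, 147.25, 180, 180, 180, 180, 180].

### API

Orientations are given as [roll, pitch, yaw] about the fixed x, y, z axes, in that order (R = Rz(yaw) Ry(pitch) Rx(roll)).
In Python, from cell import telemetry, cams, env gives the robot as it stands.
- The arm moves only by the tool arm_command, never from a script. Its argument "series" is text: rows parted by semicolons, each of 5 numbers parted by spaces: the shift along the tool's x, y, z in mm, then the turn about the tool's z in rad, then the closure in counts, from 0 (fully open) to 255 (shut). A call has 1 to 20 rows; each row shifts and turns the commanded pose from where the row before left it, along the tool's axes as they then stand; what a row does not reach is not made up. A row lasts 1/12 s, in which the tool goes at most 41.7 mm and 7.16 degrees, less where a joint would pass 70% of its speed; a pose out of reach is approached as far as the arm can. A call is refused whole if a number of a shift passes 41.7 or a number of a turn 0.125, either way. A call with a gripper value outside its range is refused whole. The fingers move at their own pace and stop on an object; "squeeze" is the grip in N (left out, the last holds). Time passes only in rows, so rows that do not move let the fingers close. It gives the time, the measured TCP pose, the force, the opening and the grip force at its end, in the units of the state.
- telemetry.get_obs(): the state, without advancing time (a new reading comes with each control period).
- cams.read_camera(name): name is "scene" or "top"; returns the picture (384x512x3 uint8, blue, green, red); there is no depth.
- cams.calibration(name): a dict with "K" (3x3 intrinsics, pixels), "origin" and "rotation" of the camera in the world. Camera axes: x right, y down, z forward; pixel columns grow to the right and rows downward; lengths in m; the calibration is good to about 2 mm. A picture is of the moment at which its call begins. calibration takes no time and is no camera call.
- env.sign_off(): hands the job in; it is judged then, once.
The state is a dict: "time_s": time; "qpos": joint angles; "joint_velocities": joint speeds; "effort": joint torques, N m; "tool_pos": TCP position; "tool_rot": TCP orientation; "force": force on the tool from outside, world axes, zero at the start; "wrist_torque": the same for the moment, N m; "grip_width": finger opening in m; "grasp_force": force on a finger pad.
Only numpy, scipy, OpenCV 4.12 (cv2) and the standard library are available. Lean on these libraries where they do the work, as an engineer would, in place of code of your own. Each camera call takes 0.05 s, during which the arm holds its last target. There are 200 camera calls.

## Working session

There is one attempt and no reset: what is moved stays moved. The work goes in short steps, Python scripts to look and compute and a tool call to move; the robot and the scene stay as the last step left them, time stands still between calls to the robot, and variables do not carry over. Pictures are saved under pics/ and viewed, at most 10 in all, crops included, and the job is handed in when it is done.

Besides the shell and the picture viewer there is one more tool, called after "Emit:" as a command line: name --argument value ..., lists and objects as JSON in quotes. arm_command: Moves the arm, as the interface text tells. Its arguments: {"type":"object","properties":{"series":{"type":"string"},"squeeze":{"type":"number"}},"required":["series"]}

```bash
mkdir -p pics; cat > h.py <<'E'
import numpy as np, cv2
from cell import telemetry, cams, env
def grab(n,f=None):
    im=cams.read_camera(n)
    if f: cv2.imwrite('pics/'+f,im)
    return im
def ray(n,u,v):
    c=cams.calibration(n);d=np.array(c['rotation'])@np.linalg.inv(np.array(c['K']))@[u,v,1]
    return np.array(c['origin']).ravel(),d
def at(n,u,v,z):
    o,d=ray(n,u,v);return o+d*(z-o[2])/d[2]
def proj(n,p):
    c=cams.calibration(n);q=np.array(c['K'])@(np.array(c['rotation']).T@(np.array(p)-np.array(c['origin']).ravel()));return q[:2]/q[2]
E
python3 - <<'E'
from h import *
a=grab('scene','s0.png');b=grab('top','t0.png')
for n in('scene','top'):
    c=cams.calibration(n);print(n,c['origin'],np.round(c['rotation'],2).tolist(),c['K'])
o=telemetry.get_obs();print(o['tool_pos'],o['tool_rot'],o['time_s'])
E
```

```text
scene [ 1.01947044 -0.6039823   1.1926532 ] [-144.92, -0.85, 43.49] [[471.07488332   0.         259.50397352]
 [  0.         471.07488332 196.80193316]
 [  0.           0.           1.        ]]
top [ 0.26879853 -0.0225018   1.38060033] [-169.99, -0.79, -91.58] [[395.67323333   0.         258.93317362]
 [  0.         395.67323333 198.22521331]
 [  0.           0.           1.        ]]
[0.18002383 0.62400378 0.18539437] [-1.79903461e+02  2.89599666e-03  1.63911301e+02] 0.1
```

View pics/s0.png

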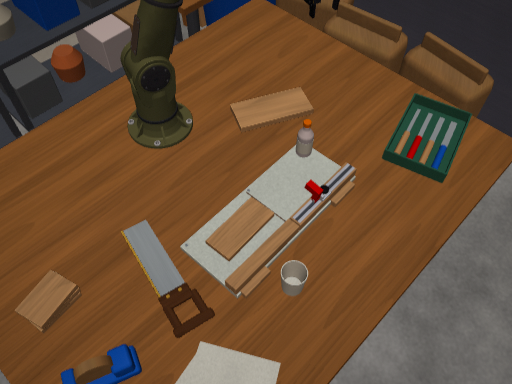

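View pics/t0.png

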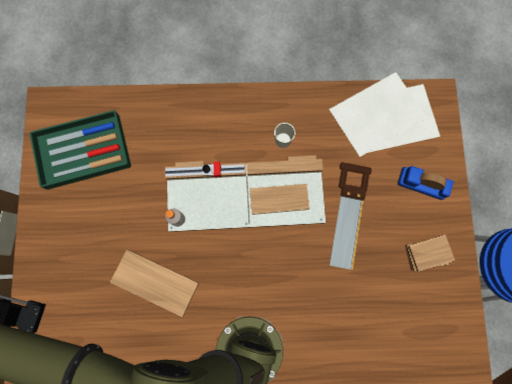

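The scene view shows the deck with a board at (240,228), the red stop up at (315,188), bottle (305,140), cup (293,278) and saw (165,280). In the top view the candidates for the board are the one on the deck (280,199), the larger one on the bench (155,283) and the scrap stack (431,253). The deck one, about 60x28 px at 3.45 mm/px, fits 200x90. I'll check it in a crop and measure.

```bash
python3 - <<'E'
s=open('h.py').read()
s=s.replace("from cell","from scipy.spatial.transform import Rotation as Ro\nfrom cell")
s=s.replace("np.array(c['rotation'])","Ro.from_euler('xyz',c['rotation'],degrees=True).as_matrix()")
open('h.py','w').write(s)
E
python3 - <<'E'
from h import *
a=cv2.imread('pics/s0.png');b=cv2.imread('pics/t0.png')
cv2.imwrite('pics/crop.png',np.vstack([cv2.resize(b[145:240,155:335],None,fx=4,fy=3.1,interpolation=cv2.INTER_CUBIC)[:300],cv2.resize(a[140:300,175:365],(720,300))]))
def wood(im,x0,y0,x1,y1):
    h=cv2.cvtColor(im,cv2.COLOR_BGR2HSV);m=np.zeros(h.shape[:2],np.uint8)
    m[y0:y1,x0:x1]=(h[y0:y1,x0:x1,1]>70)*255;return m
# board in top
m=wood(b,249,180,315,218)
n,l,st,_=cv2.connectedComponentsWithStats(m);k=1+st[1:,4].argmax();print(st[k])
pts=np.argwhere(l==k)[:,::-1].astype(np.float32)
w=np.array([at('top',u,v,.036)[:2] for u,v in pts]);r=cv2.minAreaRect((w*1000).astype(np.float32));print('board',r)
# deck white
h=cv2.cvtColor(b,cv2.COLOR_BGR2HSV);m=((h[...,1]<45)&(h[...,2]>140)).astype(np.uint8)*255;m[:168]=0;m[235:]=0;m[:,:160]=0;m[:,330:]=0
p=np.argwhere(m>0)[:,::-1]
w=np.array([at('top',u,v,.018)[:2] for u,v in p])*1000;print('deck',cv2.minAreaRect(w.astype(np.float32)))
for n,im in(('top',b),('scene',a)):
    h=cv2.cvtColor(im,cv2.COLOR_BGR2HSV);m=(((h[...,0]<6)|(h[...,0]>174))&(h[...,1]>180)&(h[...,2]>90)).astype(np.uint8)
    x0,y0,x1,y1=(190,150,235,190) if n=='top' else (295,170,340,210)
    q=np.argwhere(m[y0:y1,x0:x1])[:,::-1]+[x0,y0];print(n,'red',q.min(0),q.max(0),q.mean(0))
    m=(h[...,2]<60).astype(np.uint8);q=np.argwhere(m[y0:y1,x0:x1])[:,::-1]+[x0,y0];print('knob',q.mean(0),len(q), [at(n,*q.mean(0),.07)])
E
```

```text
[ 250  184   59   30 1453]
board ((502.80206298828125, -117.12637329101562), (89.66570281982422, 197.5817413330078), 3.245988130569458)Traceback (most recent call last):
  File "<stdin>", line 15, in <module>
  File "h.py", line 12, in at
    o,d=ray(n,u,v);return o+d*(z-o[2])/d[2]
        ~~~^^^^^^^
  File "h.py", line 9, in ray
    c=cams.calibration(n);d=Ro.from_euler('xyz',c['rotation'],degrees=True).as_matrix()@np.linalg.inv(np.array(c['K']))@[u,v,1]
ValueError: time passes only in moves, steps and waits
```

View pics/crop.png

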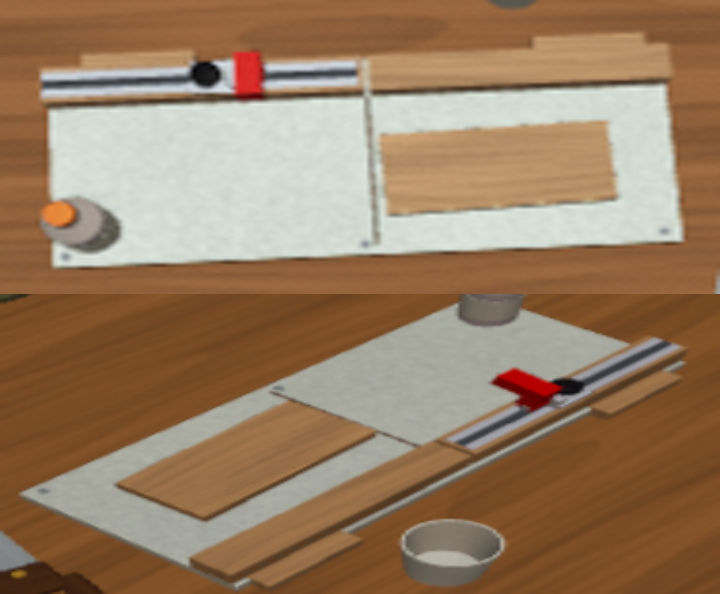

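The crop confirms a planed board about 90x198 mm on the deck, with the red arm standing up right of the black knob on the fence rail. Now the frame and the stop.

```bash
python3 - <<'E'
s=open('h.py').read()
s=s.replace("c=cams.calibration(n)","c=cal(n)").replace("def grab","import functools\n@functools.cache\ndef cal(n): return cams.calibration(n)\ndef grab")
open('h.py','w').write(s)
from h import *
a=cv2.imread('pics/s0.png');b=cv2.imread('pics/t0.png')
h=cv2.cvtColor(b,cv2.COLOR_BGR2HSV);m=((h[...,1]<45)&(h[...,2]>140)).astype(np.uint8)*255;m[:168]=0;m[235:]=0;m[:,:160]=0;m[:,330:]=0
def fit(uv,z):
    w=np.array([at('top',u,v,z)[:2] for u,v in uv])*1000
    vx,vy,x,y=cv2.fitLine(w.astype(np.float32),cv2.DIST_HUBER,0,.01,.01).ravel()
    s=np.sign(vy) ;return np.round([x,y,np.degrees(np.arctan2(-vx*s,vy*s))],2)
# front edge of deck (largest row), right edge
print('front edge',fit([(u,np.nonzero(m[:,u])[0].max()+.5) for u in range(195,318)],.018))
c=np.array([(np.nonzero(m[v])[0].max()+.5,v) for v in range(178,215)]);w=np.array([at('top',u,v,.018)[:2]*1000 for u,v in c]);print('right edge',w[::9].round(1).tolist())
c=np.array([(np.nonzero(m[v])[0].min()-.5,v) for v in range(182,205)]);w=np.array([at('top',u,v,.018)[:2]*1000 for u,v in c]);print('left edge',w[::7].round(1).tolist())
print('back edge(right part)',fit([(u,np.nonzero(m[:,u])[0].min()-.5) for u in range(255,315)],.018))
print('board back', fit([(u,180+np.nonzero(h[180:218,u,1]>70)[0].min()-.5) for u in range(254,304)],.036))
k=[[at('top',u,v,.036)[:2].round(4).tolist() for u,v in [(250,188)]]]
for n,im in(('top',b),('scene',a)):
    h=cv2.cvtColor(im,cv2.COLOR_BGR2HSV);m=(((h[...,0]<6)|(h[...,0]>174))&(h[...,1]>180)&(h[...,2]>90)).astype(np.uint8)
    x0,y0,x1,y1=(190,150,235,190) if n=='top' else (295,170,340,210)
    q=np.argwhere(m[y0:y1,x0:x1])[:,::-1]+[x0,y0];print(n,'red',q.min(0),q.max(0),q.mean(0))
    if n=='top':
        for v in (160,164,168,172): r=q[q[:,1]==v][:,0];print(v,r.min() if len(r) else 0,r.max() if len(r) else 0)
        print(at('top',*(q.min(0)-.5),.12),at('top',*(q.max(0)+.5),.064))
    m=(h[...,2]<60).astype(np.uint8);q=np.argwhere(m[y0:y1,x0:x1])[:,::-1]+[x0,y0];print('knob',q.mean(0),len(q), at(n,*q.mean(0),.073))
E
```

```text
front edge [411.26 -35.91   1.68]
right edge [[575.8, -271.2], [543.3, -272.9], [511.0, -274.7], [479.1, -272.9], [447.3, -274.6]]
left edge [[574.8, 275.0], [549.7, 274.6], [524.7, 270.8], [499.9, 270.5]]
back edge(right part) [ 595.22 -142.22    1.44]
board back [ 547.37 -115.52    3.4 ]
top red [213 162] [220 176] [216.7173913  168.64130435]
160 0 0
164 214 219
168 214 220
172 214 219
[0.61706025 0.10304335 0.12      ] [0.57910726 0.08179119 0.064     ]
knob [205.90697674 168.37209302] 43 [0.60648827 0.13024036 0.073     ]
scene red [305 180] [322 201] [313.61375661 189.35978836]
knob [324.72340426 189.0212766 ] 47 [0.60898093 0.13213132 0.073     ]
```

Frame L (saw board axes): yaw ≈1.6°, fence face at X=0, stopping plane at Y≈66 mm, board centre at (-91,-131). The measured sizes and the knob's position over the fence agree with the description. I'll turn the tool, close the fingers and go behind the arm.

Emit:
arm_command --series "0 0 -5 -0.103 255;0 0 -5 -0.103 255;0 0 -5 -0.103 255;-24 -29 0 0 255;-24 -29 0 0 255;-24 -29 0 0 255;-24 -29 0 0 255;-24 -29 0 0 255;-24 -29 0 0 255;-24 -29 0 0 255;-24 -29 0 0 255;-24 -29 0 0 255;-24 -29 0 0 255;-24 -29 0 0 255;-24 -29 0 0 255;-24 -29 0 0 255;-24 -29 0 0 255;-24 -29 0 0 255;-24 -29 0 0 255;0 0 0 0 255" --squeeze 10

```text
time_s: 1.77
tool_pos: [0.5816, 0.1616, 0.2009]
tool_rot: [-179.7, 0.1, -179.1]
force: [-0.2, -1.8, -1.6]
grip_width: 0.0007
grasp_force: 0.0
```

```bash
cat >> h.py <<'E'
ex=np.array([np.cos(np.radians(1.6)),np.sin(np.radians(1.6))]);ey=np.array([-ex[1],ex[0]])
def L(p): p=np.array(p)*1000;return np.round([p[:2]@ex-590.6,p[:2]@ey,p[2]],1)
def W(X,Y,z): q=(X+590.6)*ex+Y*ey;return np.array([q[0],q[1],z])/1000
def st():
    o=telemetry.get_obs();print('t',round(o['time_s'],2),'L',L(o['tool_pos']),'rot',np.round(o['tool_rot'],1),'F',np.round(o['force'],1),'w',o['grip_width'])
E
python3 -c "from h import *;st()"
```

```text
t 1.77 L [ -4.8 145.3 200.9] rot [-1.797e+02  1.000e-01 -1.791e+02] F [-0.2 -1.8 -1.6] w 0.0006731054485331743
```

Emit:
arm_command --series "-22 -24 0 -0.01 255;-22 -25 0 0 255;-21 -25 10 0 255;0 0 25 0 255;0 0 25 0 255;0 0 20 0 255;0 0 20 0 255;0 0 14 0 255;0 0 0 0 255;0 0 0 0 255"

```text
time_s: 2.6
tool_pos: [0.6437, 0.1, 0.0864]
tool_rot: [-180.0, -0.1, -177.8]
force: [0.6, -0.3, 0.9]
grip_width: 0.0004
grasp_force: 0.0
```

```bash
python3 - <<'E'
from h import *
st();a=grab('scene');b=grab('top')
cv2.imwrite('pics/c1.png',np.vstack([cv2.resize(b[130:230,150:290],(700,300)) ,cv2.resize(a[140:260,240:380],(700,300))]))
E
```

```text
t 2.6 L [55.6 82.  86.4] rot [-1.800e+02 -1.000e-01 -1.778e+02] F [ 0.6 -0.3  0.9] w 0.00035623005060855703
```

View pics/c1.png

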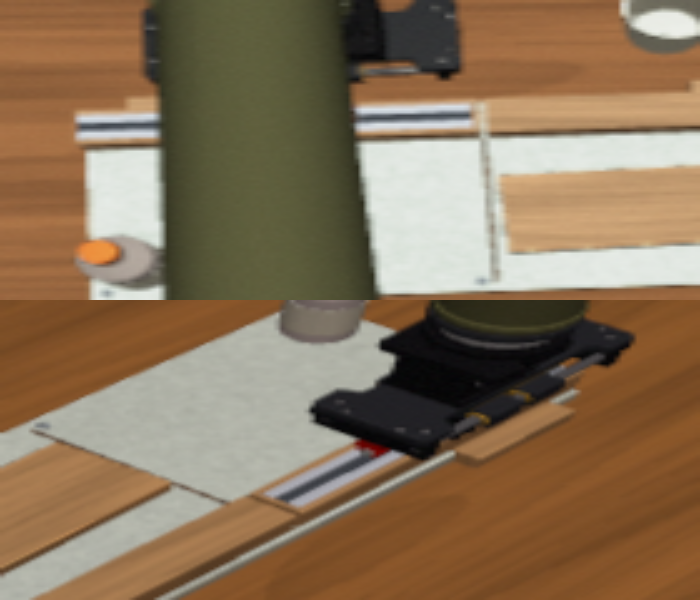

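The scene view shows the gripper behind the arm, clear of it, with the red seen just in front. Y is 11 mm too far left, so I'll shift right, then push toward the robot and down along the arc.

Emit:
arm_command --series "0 -11 -8 0.01 255;0 0 0 0 255;5 0 0 0 255;5 0 0 0 255;5 0 0 0 255;5 0 0 0 255;4 0 -1 0 255;5 0 -1 0 255;5 0 -2 0 255;5 0 2 0 255;5 0 2 0 255;4 0 3 0 255;4 0 4 0 255;3 0 4 0 255;3 0 4 0 255;0 0 0 0 255"

```text
time_s: 4.03
tool_pos: [0.5857, 0.0872, 0.0793]
tool_rot: [-180.0, -0.1, -178.4]
force: [-0.0, 0.1, -0.6]
grip_width: 0.0004
grasp_force: 0.0
```

```bash
python3 -c "from h import *;st()"
```

```text
t 4.03 L [-2.7 70.8 79.3] rot [-1.800e+02 -1.000e-01 -1.784e+02] F [-0.   0.1 -0.6] w 0.00038926029696188097
```

Emit:
arm_command --series "2 0 3 0 255;2 0 3 0 255;0 0 2 0 255;0 0 1.5 0 255;0 0 1 0 255;0 0 0 0 255"

```text
time_s: 4.53
tool_pos: [0.5797, 0.0872, 0.074]
tool_rot: [179.9, -0.4, -178.4]
force: [-19.0, -2.2, 30.3]
grip_width: 0.0008
grasp_force: 15.2
```

Force rises at z=74, 4 mm short of the expected 70. I'll lift off, step back to the right and look.

Emit:
arm_command --series "0 0 -10 0 255;0 0 -20 0 255;0 0 -30 0 255;0 0 -30 0 255;0 -35 0 0 255;0 -40 0 0 255;0 -40 0 0 255;0 -40 0 0 255;0 -40 0 0 255;0 0 0 0 255"

```text
time_s: 5.37
tool_pos: [0.5874, -0.12, 0.1605]
tool_rot: [-179.6, 0.1, -179.1]
force: [-0.4, -1.3, 0.3]
grip_width: 0.0006
grasp_force: 0.0
```

```bash
python3 - <<'E'
from h import *
st();a=grab('scene','s2.png');b=grab('top','t2.png')
cv2.imwrite('pics/c2.png',np.vstack([cv2.resize(b[140:220,180:270],(700,300),interpolation=cv2.INTER_CUBIC) ,cv2.resize(a[160:230,270:370],(700,300),interpolation=cv2.INTER_CUBIC)]))
for Y in(66,88):
  for X,z in((-26,70),(20,70),(-26,21)): print(X,Y,z,proj('top',W(X,Y,z)).round(1),proj('scene',W(X,Y,z)).round(1))
E
```

```text
t 5.37 L [  -6.8 -136.4  160.5] rot [-1.796e+02  1.000e-01 -1.791e+02] F [-0.4 -1.3  0.3] w 0.0006231085956931487
-26 66 70 [220.4 180.9] [301.5 190.7]
20 66 70 [219.9 167.7] [313.8 199.3]
-26 66 21 [221.6 183.9] [300.1 200.1]
-26 88 70 [213.9 181.2] [306.2 186.2]
20 88 70 [213.4 168. ] [318.5 194.8]
-26 88 21 [215.3 184.2] [304.7 195.8]
```

View pics/c2.png

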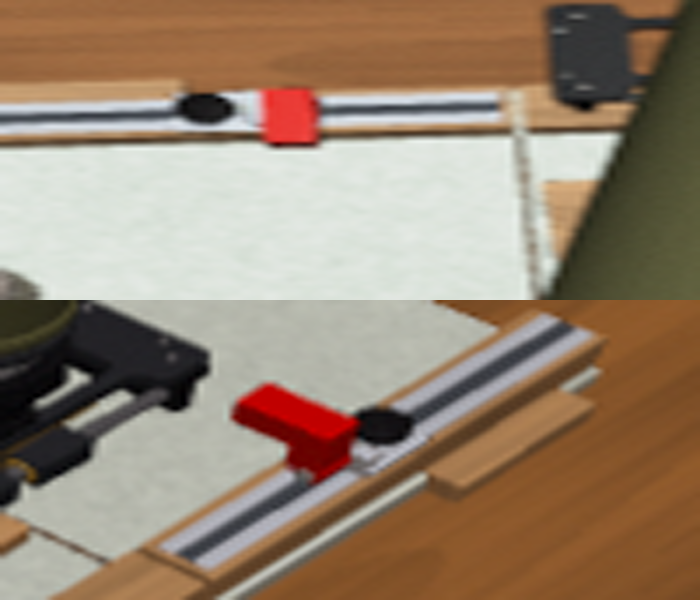

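The red arm is still mostly up in both views: scene red (303–321, 179–202), top red (214–221, 163–179). It either slipped or was dragged back. I'll measure its pose by casting rays onto its side planes.

```bash
python3 - <<'E'
from h import *
def onY(n,u,v,Y):
    o,d=ray(n,u,v);q=np.array([-0.0,0]);
    t=(Y/1000-o[:2]@ey)/(d[:2]@ey);return L(o+d*t)
for f in ('0','2'):
  a=cv2.imread(f'pics/s{f}.png');h=cv2.cvtColor(a,cv2.COLOR_BGR2HSV)
  m=(((h[...,0]<6)|(h[...,0]>174))&(h[...,1]>150)&(h[...,2]>70)).astype(np.uint8);m[:170]=0;m[215:]=0;m[:,:290]=0;m[:,340:]=0
  c=max(cv2.findContours(m,0,2)[0],key=cv2.contourArea);p=cv2.approxPolyDP(c,1.5,True)[:,0]
  print(f)
  for u,v in p: print((int(u),int(v)),onY('scene',u,v,66),onY('scene',u,v,88))
  b=cv2.imread(f'pics/t{f}.png');h=cv2.cvtColor(b,cv2.COLOR_BGR2HSV)
  m=(((h[...,0]<6)|(h[...,0]>174))&(h[...,1]>150)&(h[...,2]>70)).astype(np.uint8);m[:155]=0;m[185:]=0;m[:,:205]=0;m[:,225:]=0
  q=np.argwhere(m)[:,::-1]
  for v in (q[:,1].min()-.5,q[:,1].max()+.5): print('top',v,[L(at('top',217,v,z)) [0] for z in(.07,.09,.11,.12)])
E
```

```text
0
(310, 180) [ -3.6  66.  142. ] [-16.7  88.  108.9]
(306, 183) [-15.   66.  117.7] [-28.5  88.   83.8]
(305, 187) [-16.2  66.   97.3] [-29.7  88.   62.8]
(312, 193) [10.2 66.  92.4] [-2.5 88.  57.8]
(311, 197) [ 9.3 66.  71.6] [-3.4 88.  36.2]
(315, 202) [25.4 66.  61.7] [13.3 88.  26.1]
(319, 198) [35.7 66.  92. ] [23.8 88.  57.3]
(322, 189) [ 39.2  66.  139. ] [ 27.4  88.  105.7]
top 161.5 [np.float64(42.3), np.float64(36.7), np.float64(31.1), np.float64(28.3)]
top 176.5 [np.float64(-10.2), np.float64(-15.0), np.float64(-19.8), np.float64(-22.2)]
2
(307, 180) [-13.3  66.  133.4] [-26.7  88.  100. ]
(303, 187) [-22.9  66.   91.1] [-36.6  88.   56.4]
(311, 193) [ 6.9 66.  89.4] [-5.8 88.  54.6]
(311, 198) [ 9.9 66.  67.1] [-2.8 88.  31.6]
(315, 202) [25.4 66.  61.7] [13.3 88.  26.1]
(319, 198) [35.7 66.  92. ] [23.8 88.  57.3]
(320, 187) [ 31.8  66.  141.5] [ 19.8  88.  108.4]
top 162.5 [np.float64(38.7), np.float64(33.2), np.float64(27.7), np.float64(24.9)]
top 178.5 [np.float64(-17.2), np.float64(-21.8), np.float64(-26.5), np.float64(-28.8)]
```

The arm's top edge tilted from about 1.64 to 1.39 rad, so most of the push was lost. I'll go behind it again, more centred at Y≈75, and push in short stages while watching force.

Emit:
arm_command --series "-10 30 0 -0.01 255;-10 35 0 0 255;-10 36 0 0 255;-10 36 0 0 255;-12 36 0 0 255;0 38 0 0 255;0 0 10 0 255;0 0 20 0 255;0 0 20 0 255;0 0 18 0 255;0 0 0 0 255;0 0 0 0 255"

```text
time_s: 6.47
tool_pos: [0.6316, 0.1064, 0.0909]
tool_rot: [180.0, -0.1, -177.7]
force: [0.3, 0.3, 0.4]
grip_width: 0.0008
grasp_force: 0.0
```

```bash
python3 -c "from h import *;st()"
```

```text
t 6.47 L [43.8 88.7 90.9] rot [ 1.800e+02 -1.000e-01 -1.777e+02] F [0.3 0.3 0.4] w 0.0008417969418267914
```

Emit:
arm_command --series "0 -14 0 0.01 255;0 0 0 0 255;4 0 0 0 255;4 0 0 0 255;4 0 0 0 255;4 0 0 0 255;4 0 0 0 255;4 0 0 0 255"

```text
time_s: 7.13
tool_pos: [0.6088, 0.0906, 0.092]
tool_rot: [180.0, 0.0, -178.4]
force: [0.1, -0.6, -0.9]
grip_width: 0.0006
grasp_force: 0.0
```

```bash
python3 - <<'E'
from h import *
st();a=grab('scene','s3.png');b=grab('top')
cv2.imwrite('pics/c3.png',np.vstack([cv2.resize(b[130:230,150:290],(700,200)) ,cv2.resize(a[150:220,270:370],(700,390),interpolation=cv2.INTER_CUBIC)]))
E
```

```text
t 7.13 L [20.5 73.6 92. ] rot [ 180.     0.  -178.4] F [ 0.1 -0.6 -0.9] w 0.0005672575282912692
```

View pics/c3.png

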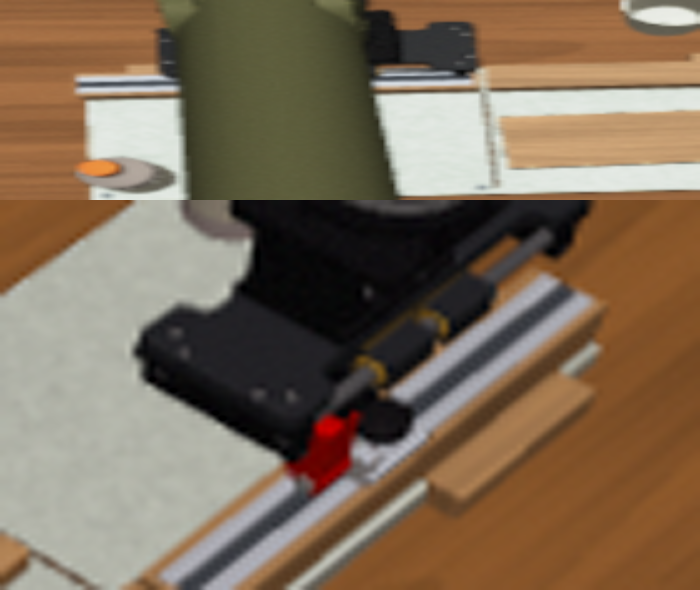

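The scene crop shows the red back face at (330,440) of the crop, still seen from behind, with the gripper body above it. I'll project the TCP to see where the fingertip is against the red.

```bash
python3 - <<'E'
from h import *
for z in(92,110,162):
    p=proj('scene',W(20.5,73.6,z));print(z,p.round(1),'crop',((p-[270,150])*[7,390/70]+[0,200]).round())
print([((proj('scene',W(20.5,Y,z))-[270,150])*[7,390/70]+[0,200]).round().tolist() for Y in(60,88) for z in (92,70)])
E
```

```text
92 [316.4 193.5] crop [325. 442.]
110 [317.2 189.8] crop [330. 422.]
162 [319.3 178.7] crop [345. 360.]
[[305.0, 458.0], [299.0, 482.0], [347.0, 426.0], [340.0, 450.0]]
```

```bash
python3 - <<'E'
from h import *
a=cv2.imread('pics/s2.png');c=cv2.imread('pics/s3.png')
big=[cv2.resize(i[168:212,292:342],(400,352),interpolation=cv2.INTER_NEAREST) for i in(a,c)]
for X,col in((20.5,(0,255,0)),(30,(255,255,0))):
  for z in(92,110,130):
    p=((proj('scene',W(X,73.6,z))-[291.5,167.5])*8).astype(int);cv2.circle(big[1],tuple(map(int,p)),3,col,-1)
cv2.imwrite('pics/c4.png',np.hstack(big))
E
```

```text
(no output)
```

View pics/c4.png

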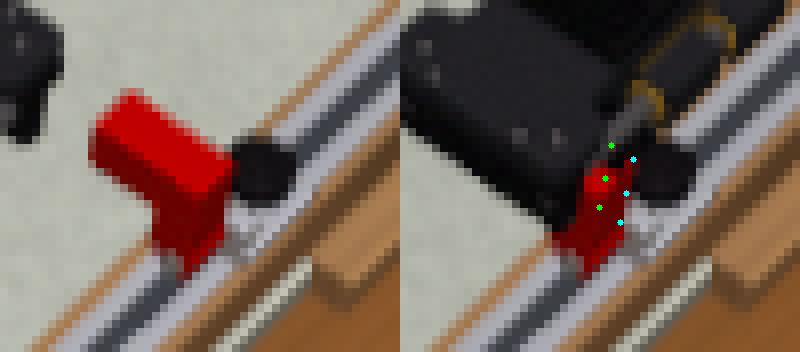

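The red arm has not moved and it hides the fingertip, which suggests the tip is left of the arm, over the carriage. I'll check the camera calibration against the robot base and the glue/deck points in both views.

```bash
python3 - <<'E'
from h import *
for n in('top','scene'): print(n,'base',proj(n,[0,0,0]).round(1),'deck corner FL',proj(n,W(-180,272,18)).round(1),'FR',proj(n,W(-180,-273,18)).round(1),'BR',proj(n,W(0,-273,18)).round(1))
o=telemetry.get_obs();p=np.array(o['tool_pos'])
b=grab('top','t4.png')
R=Ro.from_euler('xyz',o['tool_rot'],degrees=True).as_matrix()
for s in(-95,95):
  for t in(-37,37): print(s,t,proj('top',p+R@np.array([t,s,-75])/1000).round(1),proj('scene',p+R@np.array([t,s,-75])/1000).round(1))
print(o)
a=cv2.imread('pics/s3.png')
cv2.imwrite('pics/c5.png',np.hstack([cv2.resize(b[120:200,150:270],(400,300)),cv2.resize(a[120:220,250:390],(400,300))]))
E
```

```text
top base [248.6 350.5] deck corner FL [163.4 231. ] FR [321.2 222.5] BR [317. 172.]
scene base [160.6 124.4] deck corner FL [303.1 137.8] FR [182.8 243. ] BR [228.4 282.3]
-95 -37 [244.4 147.3] [308.5 206.4]
-95 37 [245.6 169.9] [286.9 190.9]
95 -37 [184.6 150.3] [350.6 164.8]
95 37 [185.1 173. ] [329.5 151.2]
{'time_s': 7.2333, 'qpos': array([-27.98381601,  18.18336135,  20.63941302,  95.79273521,
        -6.87495666,  67.28349405,  86.0165144 ]), 'joint_velocities': array([ 0.209468  ,  0.6922907 ,  0.05390908, -0.9813968 , -0.23548479,
       -0.30356786,  0.12588566]), 'effort': array([-3.24316509e-02, -4.47552145e+01,  3.78640249e+00, -2.90204376e+01,
        5.58194378e-02,  1.21059478e-01, -2.34766770e-02]), 'tool_pos': array([0.60859901, 0.09057599, 0.0919412 ]), 'tool_rot': array([ 1.79977621e+02, -1.75739389e-02, -1.78356927e+02]), 'force': array([-0.04140798, -0.37780044,  0.5464834 ]), 'wrist_torque': array([ 0.01796686,  0.0640607 , -0.04413172]), 'grasp_force': 0.0, 'grip_width': 0.0004746494473397043}
```

View pics/c5.png

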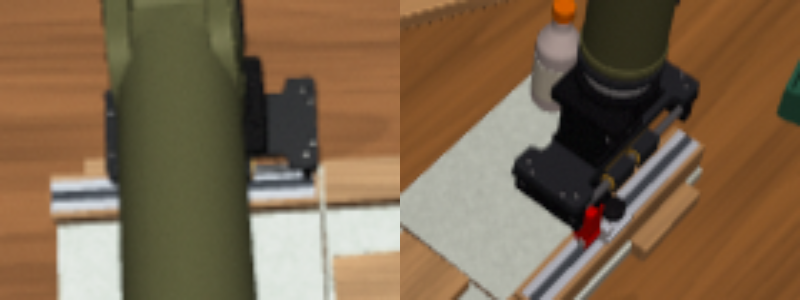

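Everything points to the fingertip sitting 30 mm or more higher than reported: the force at reported z=74 would be the tip on top of the raised leg. I'll move over the clear white deck and measure the tip against the deck.

Emit:
arm_command --series "0 0 -30 0 255;0 0 -30 0 255;20 0 -10 0 255;25 0 0 0 255;25 0 0 0 255;25 0 0 0 255;0 -30 0 0 255;0 -20 0 0 255;0 0 15 0 255;0 0 15 0 255;0 0 15 0 255;0 0 0 0 255;0 0 0 0 255;0 0 0 0 255"

```text
time_s: 8.45
tool_pos: [0.5164, 0.0377, 0.1177]
tool_rot: [180.0, 0.1, -178.4]
force: [-0.1, 0.4, 0.6]
grip_width: 0.0009
grasp_force: 0.0
```

```bash
python3 - <<'E'
from h import *
st();a=grab('scene','s5.png');z0=cv2.imread('pics/s0.png')
p=np.array(telemetry.get_obs()['tool_pos']);t=proj('scene',p);print('tip pred',t, 'up', proj('scene',p+[0,0,.07]))
d=cv2.absdiff(a,z0).max(2)>40
x,y=int(t[0]),int(t[1])
g=cv2.cvtColor(a,cv2.COLOR_BGR2GRAY)
for v in range(y-22,y+14): print(v,''.join('#' if d[v,u] and g[v,u]<60 else '+' if d[v,u] else '.' for u in range(x-30,x+32)))
E
```

```text
t 8.45 L [-73.3  23.3 117.7] rot [ 1.800e+02  1.000e-01 -1.784e+02] F [-0.1  0.4  0.6] w 0.0008649919313004635
tip pred [280.82643695 180.7555958 ] up [282.15415683 165.34610492]
158 ##########################################+++####.............
159 ####+#######################################+###..............
160 ###########################################+##+...............
161 ###########################################+++................
162 ###########################################...................
163 ###########################################...................
164 ################################++########+...................
165 .###############################+++######+....................
166 .###############################+++#####+.....................
167 .#############################++++++###.......................
168 .#############################+++#####........................
169 ...############++###########++++#####+........................
170 ....###########+####++######+++######.........................
171 .....+#####################++########.........
[... 790 characters left out ...]
......................+##.....
184 .....................................................+###.....
185 .....................................................+####....
186 .....................................................+#...##..
187 .....................................................##....##.
188 .....................................................+##.....#
189 ......................................................++#.....
190 ........................................................+#....
191 .........................................................++...
192 ...........................................................+#.
193 .............................................................#
```

The visible finger ends about 6 px (≈27 mm) above the reported tip, unless its end is as pale as the deck. Touching the deck gently will settle it.

Emit:
arm_command --series "15 -10 15 0 255;15 -10 20 0 255;0 0 20 0 255;0 0 15 0 255;0 0 6 0 255;0 0 5 0 255;0 0 5 0 255;0 0 4 0 255;0 0 3 0 255;0 0 2 0 255;0 0 2 0 255;0 0 0 0 255"

```text
time_s: 9.5
tool_pos: [0.4863, 0.0168, 0.0197]
tool_rot: [180.0, -0.0, -178.4]
force: [-0.5, 0.9, 0.1]
grip_width: 0.0003
grasp_force: 0.0
```

```bash
python3 - <<'E'
from h import *
st();a=grab('scene','s6.png');z0=cv2.imread('pics/s0.png')
p=np.array(telemetry.get_obs()['tool_pos']);t=proj('scene',p);print('tip pred',t, 'up', proj('scene',p+[0,0,.07]))
x,y=int(t[0]),int(t[1])
cv2.imwrite('pics/c6.png',cv2.resize(a[y-40:y+25,x-40:x+50],(720,520),interpolation=cv2.INTER_NEAREST));print('crop origin',x-40,y-40)
E
```

```text
t 9.5 L [-104.     3.2   19.7] rot [ 180.    -0.  -178.4] F [-0.5  0.9  0.1] w 0.00030142356794034264
tip pred [267.11616291 198.63859414] up [267.79141068 184.90790173]
crop origin 227 158
```

View pics/c6.png

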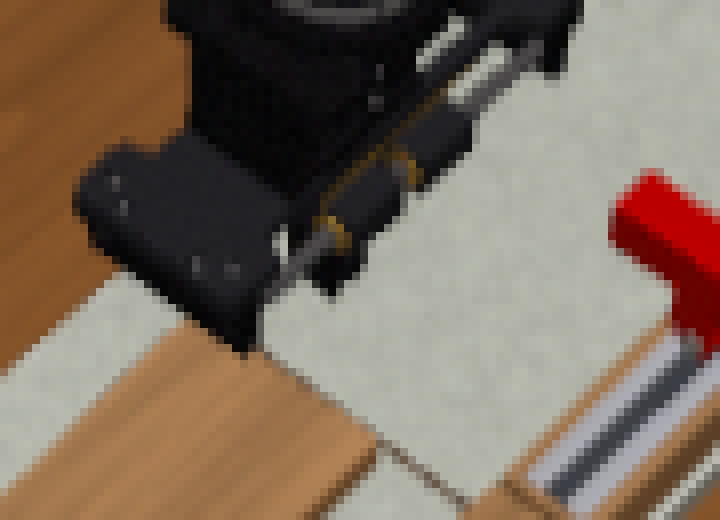

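The finger's end shows at crop (335,295), px (269,195), about 4–5 px above the predicted tip, and there is no deck contact at z=19.7. I'll keep creeping down to find contact.

Emit:
arm_command --series "0 0 2 0 255;0 0 2 0 255;0 0 2 0 255;0 0 2 0 255;0 0 0 0 255"

```text
time_s: 9.97
tool_pos: [0.486, 0.0168, 0.0114]
tool_rot: [-180.0, -0.0, -178.4]
force: [0.3, 0.6, -0.7]
grip_width: 0.0004
grasp_force: 0.0
```

Emit:
arm_command --series "0 0 2 0 255;0 0 2 0 255;0 0 2 0 255;0 0 2 0 255;0 0 2 0 255;0 0 0 0 255"

```text
time_s: 10.47
tool_pos: [0.486, 0.0168, 0.0014]
tool_rot: [-180.0, -0.0, -178.4]
force: [0.5, 0.5, 0.2]
grip_width: 0.0006
grasp_force: 0.0
```

Emit:
arm_command --series "0 0 2 0 255;0 0 2 0 255;0 0 2 0 255;0 0 2 0 255;0 0 0 0 255"

```text
time_s: 10.88
tool_pos: [0.486, 0.0167, -0.0066]
tool_rot: [-180.0, -0.0, -178.4]
force: [0.7, 0.3, 0.3]
grip_width: 0.0005
grasp_force: 0.0
```

Emit:
arm_command --series "0 0 1.5 0 255;0 0 1.5 0 255;0 0 1.5 0 255;0 0 1.5 0 255;0 0 0 0 255"

```text
time_s: 11.3
tool_pos: [0.4861, 0.0168, -0.0125]
tool_rot: [-180.0, -0.0, -178.4]
force: [0.6, 0.5, -0.6]
grip_width: 0.0007
grasp_force: 0.0
```

Emit:
arm_command --series "0 0 1.5 0 255;0 0 1.5 0 255;0 0 1.5 0 255;0 0 0 0 255"

```text
time_s: 11.63
tool_pos: [0.4861, 0.0168, -0.017]
tool_rot: [-180.0, -0.0, -178.4]
force: [0.1, 0.1, -0.6]
grip_width: 0.0006
grasp_force: 0.0
```

Emit:
arm_command --series "0 0 1 0 255;0 0 1 0 255;0 0 1 0 255;0 0 0 0 255"

```text
time_s: 11.97
tool_pos: [0.4865, 0.0168, -0.0178]
tool_rot: [179.9, -0.0, -178.4]
force: [-6.5, -0.9, 17.6]
grip_width: 0.0007
grasp_force: 8.4
```

Emit:
arm_command --series "0 0 1 0 255;0 0 1 0 255;0 0 0 0 255"

```text
time_s: 12.22
tool_pos: [0.4865, 0.0169, -0.0179]
tool_rot: [179.9, -0.1, -178.4]
force: [-13.5, -0.6, 33.9]
grip_width: 0.0005
grasp_force: 16.9
```

Contact comes at reported z≈-17.5 with the deck at 18, so true tip z = reported + 35.5 mm. That explains the miss: the finger passed over the arm. I'll lift, go behind the arm and redo it with this correction.

Emit:
arm_command --series "0 0 -10 0 255;0 0 -30 0 255;0 0 -40 0 255;0 0 -40 0 255;0 0 -10 0 255;-30 15 0 0 255;-30 15 0 0 255;-30 15 0 0 255;-30 15 0 0 255;-29 12 0 0 255;0 0 0 0 255;0 0 20 0 255;0 0 20 0 255;0 0 8 0 255;0 0 0 0 255;0 0 0 0 255"

```text
time_s: 13.55
tool_pos: [0.6329, 0.0927, 0.0603]
tool_rot: [-180.0, -0.0, -178.4]
force: [-0.3, 0.4, -0.0]
grip_width: 0.0004
grasp_force: 0.0
```

```bash
sed -i "s/'L',L(o\['tool_pos'\])/'L(true z)',L(o['tool_pos'])+[0,0,35.5]/" h.py; python3 -c "from h import *;st()"
```

```text
t 13.55 L(true z) [44.6 75.  95.8] rot [-180.    -0.  -178.4] F [-0.3  0.4 -0. ] w 0.0003881814757202193
```

Emit:
arm_command --series "5 0 0 0 255;5 0 0 0 255;5 0 -1 0 255;5 0 -1 0 255;3 0 -1 0 255;5 0 1.5 0 255;5 0 2 0 255;4 0 3 0 255;4 0 4 0 255;0 0 0 0 255"

```text
time_s: 14.38
tool_pos: [0.5905, 0.0919, 0.0516]
tool_rot: [-180.0, -0.1, -178.4]
force: [-0.0, -0.3, 0.7]
grip_width: 0.0005
grasp_force: 0.1
```

Emit:
arm_command --series "3 0 4 0 255;3 0 4 0 255;2 0 4 0 255;1 0 3 0 255;0 0 0 0 255;0 0 0 0 255"

```text
time_s: 14.88
tool_pos: [0.5829, 0.0915, 0.0374]
tool_rot: [-180.0, -0.1, -178.4]
force: [-0.9, -0.5, -0.2]
grip_width: 0.0003
grasp_force: 0.0
```

```bash
python3 -c "from h import *;st()"
```

```text
t 14.88 L(true z) [-5.4 75.2 72.9] rot [-1.800e+02 -1.000e-01 -1.784e+02] F [-0.9 -0.5 -0.2] w 0.00030187291073617507
```

Emit:
arm_command --series "3 0 0 0 255;3 0 1 0 255;0 0 1 0 255;0 0 1 0 255;0 0 0 0 255;0 0 0 0 255"

```text
time_s: 15.38
tool_pos: [0.5774, 0.0914, 0.0349]
tool_rot: [180.0, 0.0, -178.4]
force: [1.3, 0.5, -0.6]
grip_width: 0.0005
grasp_force: 0.0
```

Emit:
arm_command --series "0 0 0.7 0 255;0 0 0.7 0 255;0 0 0 0 255;0 0 0 0 255"

```text
time_s: 15.72
tool_pos: [0.5775, 0.0915, 0.0342]
tool_rot: [180.0, 0.0, -178.4]
force: [-2.1, -0.3, 5.7]
grip_width: 0.0005
grasp_force: 2.6
```

Emit:
arm_command --series "0 0 0.8 0 255;0 0 0.8 0 255;0 0 0 0 255;0 0 0 0 255"

```text
time_s: 16.05
tool_pos: [0.5775, 0.0915, 0.0341]
tool_rot: [179.9, 0.0, -178.4]
force: [-4.7, -0.6, 14.3]
grip_width: 0.0002
grasp_force: 6.9
```

The stop is hard at true z≈69.6 (70 expected down). I'll lift off and go in front of the board, then verify.

Emit:
arm_command --series "0 0 -10 0 255;0 0 -25 0 255;0 0 -27 0 255;15 -30 0 0 255;28 -35 0 0 255;28 -35 0 0 255;28 -35 0 0 255;28 -35 0 0 255;27 -36 0 0 255;0 0 0 0 255;0 0 0 0 255"

```text
time_s: 16.97
tool_pos: [0.438, -0.1079, 0.0943]
tool_rot: [179.9, 0.1, -178.7]
force: [-0.2, -0.2, -0.7]
grip_width: 0.0005
grasp_force: 0.0
```

```bash
cat >> h.py <<'E'
def mask_poly(n,a,lo,box):
    h=cv2.cvtColor(a,cv2.COLOR_BGR2HSV);m=lo(h).astype(np.uint8);k=np.zeros_like(m);x0,y0,x1,y1=box;k[y0:y1,x0:x1]=m[y0:y1,x0:x1]
    c=max(cv2.findContours(k,0,2)[0],key=cv2.contourArea);return c[:,0]
red=lambda h:((h[...,0]<6)|(h[...,0]>174))&(h[...,1]>150)&(h[...,2]>70)
E
python3 - <<'E'
from h import *
st();a=grab('scene','s7.png');b=grab('top','t7.png')
for n,i,box in(('top',b,(205,155,228,195)),('scene',a,(285,165,340,215))):
    c=mask_poly(n,i,red,box);print(n,c.min(0),c.max(0))
    for t in (0,.15): print(t,'pred',[proj(n,W(20-(f*np.cos(t)-u*np.sin(t)),Y,64+f*np.sin(t)+u*np.cos(t))).round(1).tolist() for Y in(66,88) for f,u in((46,6),(0,6),(46,-43))])
E
```

```text
t 16.97 L(true z) [-155.8 -120.1  129.8] rot [ 1.799e+02  1.000e-01 -1.787e+02] F [-0.2 -0.2 -0.7] w 0.0005406893998427502
top [214 167] [221 183]
0 pred [[220.4, 180.9], [219.9, 167.7], [221.6, 183.9], [213.9, 181.2], [213.4, 168.0], [215.3, 184.2]]
0.15 pred [[220.2, 180.0], [219.9, 167.4], [221.5, 185.1], [213.7, 180.4], [213.4, 167.8], [215.2, 185.4]]
scene [301 187] [319 202]
0 pred [[301.5, 190.7], [313.8, 199.3], [300.1, 200.1], [306.2, 186.2], [318.5, 194.8], [304.7, 195.8]]
0.15 pred [[302.1, 189.6], [314.1, 199.5], [298.8, 197.7], [306.8, 185.1], [318.7, 195.0], [303.4, 193.3]]
```

Red extents in both views match the down pose (scene top 187, top front edge 183). Next I'll lower the finger in front of the board.

Emit:
arm_command --series "3 -5 0 0 255;0 0 25 0 255;0 0 25 0 255;0 0 25 0 255;0 0 20 0 255;0 0 10 0 255;0 0 0 0 255;0 0 0 0 255"

```text
time_s: 17.73
tool_pos: [0.4361, -0.111, -0.0111]
tool_rot: [-180.0, -0.0, -178.3]
force: [0.6, -0.3, 0.9]
grip_width: 0.0004
grasp_force: 0.0
```

```bash
python3 -c "from h import *;st()"
```

```text
t 17.73 L(true z) [-157.8 -123.1   24.4] rot [-180.    -0.  -178.3] F [ 0.6 -0.3  0.9] w 0.00044531080456974853
```

Emit:
arm_command --series "-4 0 0 0 255;-5 0 0 0 255;-5 0 0 0 255;-5 0 0 0 255;-5 0 0 0 255;-5 0 0 0 255;-5 0 0 0 255;-5 0 0 0 255;-4 0 0 0 255;-3 0 0 0 255;-2 0 0 0 255;-2 0 0 0 255;-2 0 0 0 255;-1 0 0 0 255;0 0 0 0 255;0 0 0 0 255"

```text
time_s: 19.07
tool_pos: [0.4891, -0.1097, -0.0111]
tool_rot: [-180.0, 0.0, -178.4]
force: [-0.1, 0.0, 0.3]
grip_width: 0.0003
grasp_force: 0.0
```

```bash
python3 -c "from h import *;st()"
```

```text
t 19.07 L(true z) [-104.7 -123.3   24.4] rot [-180.     0.  -178.4] F [-0.1  0.   0.3] w 0.00030244520857562913
```

Emit:
arm_command --series "-1 0 0 0 255;-1 0 0 0 255;-1 0 0 0 255;-1 0 0 0 255;0 0 0 0 255"

```text
time_s: 19.48
tool_pos: [0.4927, -0.1097, -0.0112]
tool_rot: [-180.0, -0.0, -178.4]
force: [-1.1, -0.3, 2.4]
grip_width: 0.0005
grasp_force: 0.8
```

Emit:
arm_command --series "-1 0 0 0 255;-1 0 0 0 255;0 0 0 0 255"

```text
time_s: 19.73
tool_pos: [0.4928, -0.1097, -0.0115]
tool_rot: [180.0, -0.2, -178.4]
force: [-7.2, -0.9, 4.7]
grip_width: 0.0008
grasp_force: 3.1
```

The board is at the fence (7 N, X=-101 against -99.5 expected). Now back off, up, and over to the board's right end.

Emit:
arm_command --series "8 0 0 0 255;8 0 -15 0 255;0 0 -30 0 255;0 -35 -15 0 255;0 -35 0 0 255;-24 -36 0 0 255;-24 -38 0 0 255;-24 0 0 0 255;-25 0 0 0 255;0 0 0 0 255;0 0 0 0 255;0 0 0 0 255"

```text
time_s: 20.73
tool_pos: [0.5765, -0.2471, 0.0485]
tool_rot: [-180.0, -0.0, -178.4]
force: [-0.7, 0.4, -0.7]
grip_width: 0.0007
grasp_force: 0.0
```

```bash
python3 - <<'E'
from h import *
st();b=grab('top','t8.png');h=cv2.cvtColor(b,cv2.COLOR_BGR2HSV)
# board left end & front edge where visible
for v in(184,188,192,196): 
    r=np.nonzero(h[v,235:330,1]>70)[0]+235; print(v,r.min(),r.max(),L(at('top',r.min()-.5,v,.036)),L(at('top',r.max()+.5,v,.036)))
for u in(258,268,278):
    r=np.nonzero(h[178:215,u,1]>70)[0]+178; print(u,L(at('top',u,r.max()+.5,.036)))
E
```

```text
t 20.73 L(true z) [ -21.3 -263.1   84. ] rot [-180.    -0.  -178.4] F [-0.7  0.4 -0.7] w 0.0007073577253932691
184 251 329 [-34.9 -35.2  36. ] [ -49.4 -309.9   36. ]
188 251 329 [-49.  -34.5  36. ] [ -63.5 -308.6   36. ]
192 251 329 [-63.1 -33.8  36. ] [ -77.6 -307.4   36. ]
196 251 329 [-77.2 -33.   36. ] [ -91.7 -306.2   36. ]
258 [-90.8 -58.2  36. ]
268 [-92.7 -92.7  36. ]
278 [-146.6 -123.8   36. ]
```

Left end is at Y≈-34 and the front edge at X≈-91, so the board is square with the fence. Lower and push left.

Emit:
arm_command --series "0 0 20 0 255;0 0 20 0 255;0 0 14 0 255;0 0 5 0 255;0 0 0 0 255;0 4 0 0 255;0 5 0 0 255;0 5 0 0 255;0 5 0 0 255;0 5 0 0 255;0 5 0 0 255;0 5 0 0 255;0 5 0 0 255;0 5 0 0 255;0 5 0 0 255;0 5 0 0 255;0 0 0 0 255"

```text
time_s: 22.2
tool_pos: [0.5757, -0.1913, -0.0103]
tool_rot: [179.9, -0.0, -178.3]
force: [-0.1, -0.3, 0.1]
grip_width: 0.0006
grasp_force: 0.0
```

```bash
python3 -c "from h import *;st()"
```

```text
t 22.2 L(true z) [ -20.5 -207.3   25.2] rot [ 179.9   -0.  -178.3] F [-0.1 -0.3  0.1] w 0.0006262805462146925
```

Emit:
arm_command --series "0 5 0 0 255;0 5 0 0 255;0 5 0 0 255;0 5 0 0 255;0 5 0 0 255;0 5 0 0 255;0 5 0 0 255;0 5 0 0 255;0 4 0 0 255;0 2 0 0 255;0 2 0 0 255;0 0 0 0 255"

```text
time_s: 23.2
tool_pos: [0.5743, -0.1446, -0.0101]
tool_rot: [180.0, 0.0, -178.4]
force: [0.0, 0.3, 0.0]
grip_width: 0.0003
grasp_force: 0.0
```

Emit:
arm_command --series "0 1.5 0 0 255;0 1.5 0 0 255;0 1.5 0 0 255;0 0 0 0 255"

```text
time_s: 23.53
tool_pos: [0.5742, -0.1405, -0.0101]
tool_rot: [180.0, 0.0, -178.4]
force: [0.2, -0.3, -0.5]
grip_width: 0.0003
grasp_force: 0.2
```

```bash
python3 -c "from h import *;st()"
```

```text
t 23.53 L(true z) [ -20.6 -156.4   25.4] rot [ 180.     0.  -178.4] F [ 0.2 -0.3 -0.5] w 0.0003243171921699734
```

Emit:
arm_command --series "0 1.5 0 0 255;0 1.5 0 0 255;0 1 0 0 255;0 1 0 0 255;0 0 0 0 255"

```text
time_s: 23.95
tool_pos: [0.574, -0.1353, -0.0101]
tool_rot: [180.0, 0.0, -178.4]
force: [-0.5, -0.1, 0.4]
grip_width: 0.0005
grasp_force: 0.2
```

Emit:
arm_command --series "0 1 0 0 255;0 1 0 0 255;0 0 0 0 255"

```text
time_s: 24.2
tool_pos: [0.5739, -0.1334, -0.0101]
tool_rot: [180.0, 0.0, -178.4]
force: [-0.1, -0.3, 0.8]
grip_width: 0.0006
grasp_force: 0.3
```

Emit:
arm_command --series "0 1 0 0 255;0 1 0 0 255;0 0 0 0 255"

```text
time_s: 24.45
tool_pos: [0.5739, -0.1314, -0.0101]
tool_rot: [180.0, 0.0, -178.4]
force: [1.2, -0.8, -0.4]
grip_width: 0.0006
grasp_force: 0.3
```

Emit:
arm_command --series "0 1 0 0 255;0 1 0 0 255;0 0 0 0 255"

```text
time_s: 24.7
tool_pos: [0.5738, -0.1294, -0.0101]
tool_rot: [180.0, 0.0, -178.4]
force: [0.7, -1.1, 0.9]
grip_width: 0.0003
grasp_force: 0.3
```

```bash
python3 - <<'E'
from h import *
st();a=grab('scene','s9.png');b=grab('top','t9.png')
h=cv2.cvtColor(b,cv2.COLOR_BGR2HSV)
for v in(184,188,192,196):
    print(v,''.join('#' if x>70 else '.' for x in h[v,205:300,1]),L(at('top',205,v,.036))[1])
h=cv2.cvtColor(a,cv2.COLOR_BGR2HSV)
for Y in (60,64,66): print(Y,proj('scene',W(-60,Y,36)).round(1))
for v in range(176,206,2): print(v,''.join('R' if (q[0]<6 and q[1]>150) else '#' if q[1]>70 else '.' for q in h[v,250:325]))
E
```

```text
t 24.7 L(true z) [ -20.6 -145.4   25.4] rot [ 180.     0.  -178.4] F [ 0.7 -1.1  0.9] w 0.0002575461130366394
184 .................###################################...####################################.... 122.2
188 ..................########################################################################..... 122.7
192 ...................######################################################################...... 123.1
196 ....................###################################################################........ 123.6
60 [290.6 192.3]
64 [291.4 191.5]
66 [291.8 191.1]
176 ##########################.................................................
178 #####################......................................................
180 ######################.....................................................
182 #####################......................................................
184 #####################....##...............................................#
186 .###########..#######..#######.............................................
188 #####################.############....................#RRR#................
190 ####################...###############..............RRRRRRRRR#.............
192 ###################......################..........#RRRRRRRRRRRR#..........
194 ###################....######################......RRRRRRRRRRRRRRRRR#......
196 ###################..############################..RRRRRRRRRRRRRRRRRRR.....
198 ####################.##############################RRRRRRRRRRRRRRRRRRR.....
200 #####################...#########################..RRRRR####RR..#RR#......#
202 #####################......#####################.....#####....#.#R.....####
204 #####################.........################.......###.............######
```

The board's left end reaches the stop, but it is skewed about 12°: left end line Y=66 at the back, 57 at the front. Pushing near the fence swung it round. I'll back off and square it from the front.

Emit:
arm_command --series "0 -10 0 0 255;0 -15 0 0 255;0 0 -25 0 255;0 0 -25 0 255;0 0 -15 0 255;25 -10 0 0 255;35 0 0 0 255;35 0 0 0 255;35 0 0 0 255;15 0 0 0 255;0 0 0 0 255;0 0 0 0 255"

```text
time_s: 25.8
tool_pos: [0.4299, -0.169, 0.0552]
tool_rot: [179.9, 0.1, -178.4]
force: [-0.1, -0.2, 0.4]
grip_width: 0.0001
grasp_force: 0.0
```

```bash
cat >> h.py <<'E'
def board(b):
    h=cv2.cvtColor(b,cv2.COLOR_BGR2HSV);m=(h[...,1]>70).astype(np.uint8)*255;k=np.zeros_like(m);k[176:226,200:318]=m[176:226,200:318]
    k=cv2.morphologyEx(k,cv2.MORPH_OPEN,np.ones((3,3)));n,l,s,c=cv2.connectedComponentsWithStats(k);j=l[195,240]
    w=np.array([L(at('top',u,v,.036))[:2] for v,u in np.argwhere(l==j)],np.float32)
    r=cv2.minAreaRect(w);print('board',np.round(r[0],1),np.round(r[1],1),round(r[2],1));print(np.round(cv2.boxPoints(r)).tolist())
E
python3 - <<'E'
from h import *
st();b=grab('top','t10.png');board(b)
h=cv2.cvtColor(b,cv2.COLOR_BGR2HSV)
for v in range(168,226,3): print(v,''.join('#' if x>70 else '.' for x in h[v,205:300,1]))
E
```

```text
t 25.8 L(true z) [-165.6 -180.9   90.7] rot [ 1.799e+02  1.000e-01 -1.784e+02] F [-0.1 -0.2  0.4] w 6.326094278148275e-05
board [-60.5 -40.4] [ 89.6 197.5] 7.9
[[-119.0, 51.0], [-91.0, -144.0], [-3.0, -132.0], [-30.0, 64.0]]
168 .........########......................#..#####################################################
171 ..........######........................#..####################################################
174 ..........###############################..##################..###########.....................
177 ..##.....########......................................###################.....................
180 ..........#######.......................###################################....................
183 ............#####......####################################################....................
186 ..................##########################################################..................#
189 ..................##########################################################.................##
192 ...................####################################################
[... 424 characters left out ...]

207 ......................##########.......................................................########
210 .......................................................................................########
213 ......................................................................................#########
216 ......................................................................................#########
219 .....................................................................................##########
222 .....................................................................................##########
225 ...............................................................................##.#############
```

The rectangle is 89.6x197.5 at 7.9°, with its back-left corner at (-30,64), just in front of the leg. I'll nudge the left end right ~15 mm to clear the leg, then square it against the fence.

Emit:
arm_command --series "-14 33 0 0 255;-15 35 0 0 255;-15 36 0 0 255;-15 36 0 0 255;-15 36 0 0 255;-15 36 0 0 255;-15 36 0 0 255;-14 33 0 0 255;0 0 0 0 255;0 0 20 0 255;0 0 20 0 255;0 0 20 0 255;0 0 6 0 255;0 0 0 0 255"

```text
time_s: 27.02
tool_pos: [0.5389, 0.1153, -0.0133]
tool_rot: [-179.9, -0.2, -178.4]
force: [-0.3, 0.7, 0.4]
grip_width: 0.0003
grasp_force: 0.0
```

```bash
python3 -c "from h import *;st()"
```

```text
t 27.02 L(true z) [-48.7 100.2  22.2] rot [-179.9   -0.2 -178.4] F [-0.3  0.7  0.4] w 0.00025735114142399205
```

Emit:
arm_command --series "0 -6 -2 0 255;0 -6 0 0 255;0 -5 0 0 255;0 -5 0 0 255;0 -5 0 0 255;0 -5 0 0 255;0 -5 0 0 255;0 -4 0 0 255;0 0 0 0 255;0 8 0 0 255;0 8 0 0 255;0 0 -25 0 255;0 0 -25 0 255;0 0 -20 0 255;25 0 0 0 255;30 0 0 0 255;30 -10 0 0 255;30 -20 0 0 255;0 0 0 0 255;0 0 0 0 255"

```text
time_s: 28.68
tool_pos: [0.4252, 0.0578, 0.0609]
tool_rot: [179.9, 0.0, -178.4]
force: [0.7, 0.0, -0.1]
grip_width: 0.0003
grasp_force: 0.0
```

```bash
python3 - <<'E'
from h import *
st();b=grab('top','t11.png')
try: board(b)
except Exception as e: print(e)
h=cv2.cvtColor(b,cv2.COLOR_BGR2HSV)
for v in range(171,216,3): print(v,''.join('#' if x>70 else '.' for x in h[v,205:320,1]))
E
```

```text
t 28.68 L(true z) [-164.    45.9   96.4] rot [ 179.9    0.  -178.4] F [ 0.7  0.  -0.1] w 0.00026511626988370775
board [-90.6  -6.4] [297.6 171.3] 87.0
[[-184.0, -151.0], [-13.0, -159.0], [3.0, 138.0], [-168.0, 147.0]]
171 ..........######...........................########################################################################
174 ..........###############################..##################......................................................
177 ####.....########...............................................###############....................................
180 ..........#######.......##...................##################################....................................
183 ............#######..###########################################################...................................
186 ......##########################################################################...................................
189 #################################################################################..................................
192 ######################################
[... 217 characters left out ...]
###################################################################.................................
201 #################################...######################################.........................................
204 ##################################..#######.........####...........................................................
207 ###################################................................................................................
210 ###################################................................................................................
213 ###################################................................................................................
```

Emit:
arm_command --series "0 -25 0 0 255;0 -25 0 0 255;0 -26 0 0 255;0 0 20 0 255;0 0 25 0 255;0 0 20 0 255;0 0 6 0 255;0 0 0 0 255;-5 0 0 0 255;-5 0 0 0 255;-5 0 0 0 255;-5 0 0 0 255;-5 0 0 0 255;-5 0 0 0 255;-5 0 0 0 255;-5 0 0 0 255;-5 0 0 0 255;-5 0 0 0 255;-4 0 0 0 255;0 0 0 0 255"

```text
time_s: 30.4
tool_pos: [0.4836, -0.0172, -0.0101]
tool_rot: [-180.0, 0.0, -178.4]
force: [-0.3, -0.7, 0.8]
grip_width: 0.0008
grasp_force: 0.0
```

```bash
python3 -c "from h import *;st()"
```

```text
t 30.4 L(true z) [-107.7  -30.7   25.4] rot [-180.     0.  -178.4] F [-0.3 -0.7  0.8] w 0.0008427309301877785
```

Emit:
arm_command --series "-2 0 0 0 255;-2 0 0 0 255;-1 0 0 0 255;-1 0 0 0 255;-1 0 0 0 255;0 0 0 0 255"

```text
time_s: 30.9
tool_pos: [0.4898, -0.017, -0.0101]
tool_rot: [-180.0, 0.0, -178.4]
force: [-0.2, -0.4, -0.8]
grip_width: 0.0001
grasp_force: 0.1
```

Emit:
arm_command --series "-1 0 0 0 255;-1 0 0 0 255;0 0 0 0 255"

```text
time_s: 31.15
tool_pos: [0.4902, -0.0169, -0.0104]
tool_rot: [180.0, -0.2, -178.4]
force: [-4.0, 0.6, 4.0]
grip_width: 0.0004
grasp_force: 2.5
```

Flush again at X=-101. This time I'll push the right end on the board's centreline (X≈-45), with a short travel.

Emit:
arm_command --series "8 0 0 0 255;8 0 -15 0 255;0 0 -30 0 255;0 -35 -15 0 255;0 -40 0 0 255;-24 -40 0 0 255;-24 -40 0 0 255;-24 0 0 0 255;0 0 0 0 255;0 0 0 0 255;0 0 0 0 255"

```text
time_s: 32.07
tool_pos: [0.5458, -0.1616, 0.0495]
tool_rot: [180.0, -0.0, -178.4]
force: [-0.8, 0.1, -0.0]
grip_width: 0.0003
grasp_force: 0.0
```

```bash
python3 - <<'E'
from h import *
st();b=grab('top','t12.png')
h=cv2.cvtColor(b,cv2.COLOR_BGR2HSV)
for v in range(171,213,3): print(v,''.join('#' if x>70 else '.' for x in h[v,205:320,1]),L(at('top',205,v,.036)),L(at('top',300,v,.036)))
E
```

```text
t 32.07 L(true z) [ -49.5 -176.8   85. ] rot [ 180.    -0.  -178.4] F [-0.8  0.1 -0. ] w 0.00033521295984943614
171 ..........######...........................##################..........############################################ [ 19.7 120.8  36. ] [   2.4 -210.6   36. ]
174 ..........###############################..##################..........###########################################. [  9.  121.1  36. ] [  -8.3 -209.8   36. ]
177 ####.....########.......######################################.........#########################################... [ -1.7 121.4  36. ] [ -19. -209.   36.]
180 ..........#######........#####################################.........########################################.... [-12.4 121.8  36. ] [ -29.7 -208.2   36. ]
183 ............#####........#####################################..........######################################..... [-23.1 122.1  36. ] [ -40.4 -207.4   36. ]
186 .........................######################################........######################################...... [-33.7 122.5  36. ] [ -51.  -206.6   36. ]
189 .........
[... 596 characters left out ...]
[-75.9 123.8  36. ] [ -93.3 -203.5   36. ]
201 ..........................#......................................#######################################........... [-86.4 124.1  36. ] [-103.8 -202.7   36. ]
204 ................................................................#######################################............ [-96.8 124.5  36. ] [-114.2 -202.    36. ]
207 ..............................................................########################################............. [-107.2  124.8   36. ] [-124.7 -201.2   36. ]
210 .............................................................########################################.............. [-117.6  125.1   36. ] [-135.1 -200.4   36. ]
```

Left end at Y≈37, square with the fence; the right end is near -163, so I'll step a bit right before lowering.

Emit:
arm_command --series "-4 -14 0 0 255;0 0 0 0 255;0 0 20 0 255;0 0 20 0 255;0 0 15 0 255;0 0 5 0 255;0 0 0 0 255;0 5 0 0 255;0 5 0 0 255;0 5 0 0 255;0 5 0 0 255;0 4 0 0 255;0 3 0 0 255;0 3 0 0 255;0 2 0 0 255;0 2 0 0 255;0 0 0 0 255"

```text
time_s: 33.53
tool_pos: [0.55, -0.1413, -0.0102]
tool_rot: [180.0, 0.0, -178.4]
force: [-0.4, -0.1, 0.8]
grip_width: 0.0006
grasp_force: 0.0
```

```bash
python3 -c "from h import *;st()"
```

```text
t 33.53 L(true z) [ -44.7 -156.6   25.3] rot [ 180.     0.  -178.4] F [-0.4 -0.1  0.8] w 0.0005998209514498175
```

Emit:
arm_command --series "0 1.5 0 0 255;0 1.5 0 0 255;0 1.5 0 0 255;0 1.5 0 0 255;0 1 0 0 255;0 1 0 0 255;0 0 0 0 255"

```text
time_s: 34.12
tool_pos: [0.5497, -0.1334, -0.0102]
tool_rot: [180.0, -0.0, -178.4]
force: [0.4, -0.3, 0.1]
grip_width: 0.0
grasp_force: 0.1
```

Emit:
arm_command --series "0 1 0 0 255;0 1 0 0 255;0 0 0 0 255"

```text
time_s: 34.37
tool_pos: [0.5496, -0.1315, -0.0102]
tool_rot: [180.0, -0.0, -178.4]
force: [-0.1, 0.1, 0.2]
grip_width: 0.0007
grasp_force: 0.1
```

Emit:
arm_command --series "0 1 0 0 255;0 1 0 0 255;0 0 0 0 255"

```text
time_s: 34.62
tool_pos: [0.5496, -0.1295, -0.0102]
tool_rot: [180.0, -0.0, -178.4]
force: [0.7, 0.4, 0.8]
grip_width: 0.0004
grasp_force: 0.0
```

```bash
python3 - <<'E'
from h import *
b=grab('top','t13.png')
h=cv2.cvtColor(b,cv2.COLOR_BGR2HSV)
for v in range(177,204,3): print(v,''.join('#' if x>70 else '.' for x in h[v,205:320,1]),[x for x in h[v,219:232,1]])
# subpixel left end
for v in (186,190,194,198):
    s=h[v,212:236,1].astype(float);i=np.nonzero(s>60)[0][0];f=i-1+(60-s[i-1])/(s[i]-s[i-1]);print(v,L(at('top',212+f,v,.036)))
E
```

```text
177 ####.....##########################################.........######################################................. [np.uint8(194), np.uint8(189), np.uint8(196), np.uint8(111), np.uint8(102), np.uint8(105), np.uint8(104), np.uint8(105), np.uint8(105), np.uint8(106), np.uint8(105), np.uint8(107), np.uint8(106)]
180 ..........#########################################..........####################################.................. [np.uint8(197), np.uint8(192), np.uint8(195), np.uint8(117), np.uint8(104), np.uint8(107), np.uint8(107), np.uint8(108), np.uint8(107), np.uint8(106), np.uint8(108), np.uint8(108), np.uint8(110)]
183 ............#######################################........#####################################................... [np.uint8(177), np.uint8(175), np.uint8(176), np.uint8(88), np.uint8(89), np.uint8(110), np.uint8(108), np.uint8(108), np.uint8(108), np.uint8(110), np.uint8(110), np.uint8(109), np.uint8(109)]
186 ..................#################################.......####################################..................... [np.uint8(8), np.uint8(7), np.uint
[... 1083 characters left out ...]
...................#######################################################################......................... [np.uint8(7), np.uint8(8), np.uint8(8), np.uint8(15), np.uint8(62), np.uint8(108), np.uint8(109), np.uint8(108), np.uint8(108), np.uint8(107), np.uint8(106), np.uint8(109), np.uint8(109)]
201 ...................###########......................#####################################.......................... [np.uint8(7), np.uint8(8), np.uint8(8), np.uint8(10), np.uint8(50), np.uint8(101), np.uint8(94), np.uint8(93), np.uint8(97), np.uint8(97), np.uint8(97), np.uint8(99), np.uint8(98)]
186 [-36.9  62.2  36. ]
190 [-51.   62.7  36. ]
194 [-65.1  62.8  36. ]
198 [-79.2  62.1  36. ]
```

Left end is at Y≈62.5, square, a few mm short of the stop. Creep on until contact.

Emit:
arm_command --series "0 1 0 0 255;0 1 0 0 255;0 0 0 0 255"

```text
time_s: 34.92
tool_pos: [0.5493, -0.1292, -0.0101]
tool_rot: [-179.9, -0.0, -178.4]
force: [-1.0, -4.2, -0.4]
grip_width: 0.0005
grasp_force: 2.0
```

Emit:
arm_command --series "0 1 0 0 255;0 0.7 0 0 255;0 0 0 0 255"

```text
time_s: 35.17
tool_pos: [0.5491, -0.1291, -0.0101]
tool_rot: [-179.8, -0.0, -178.5]
force: [-0.8, -6.7, 0.0]
grip_width: 0.0006
grasp_force: 3.5
```

Butted against the stop (6.7 N). I'll back off and finish with a light push on the front edge.

Emit:
arm_command --series "0 -5 0 0 255;0 -10 0 0 255;0 0 -25 0 255;0 0 -30 0 255;30 0 0 0 255;30 0 0 0 255;30 25 0 0 255;0 35 0 0 255;0 35 0 0 255;0 10 0 0 255;0 0 0 0 255;0 0 20 0 255;0 0 20 0 255;0 0 15 0 255;0 0 0 0 255"

```text
time_s: 36.42
tool_pos: [0.4546, -0.0399, -0.0126]
tool_rot: [-179.9, -0.3, -178.5]
force: [-0.4, 0.8, -0.8]
grip_width: 0.0006
grasp_force: 0.0
```

```bash
python3 -c "from h import *;st()"
```

```text
t 36.42 L(true z) [-137.3  -52.6   22.9] rot [-179.9   -0.3 -178.5] F [-0.4  0.8 -0.8] w 0.0006101671298625242
```

Emit:
arm_command --series "-5 0 -1.5 0 255;-5 0 0 0 255;-5 0 0 0 255;-5 0 0 0 255;-5 0 0 0 255;-4 0 0 0 255;-3 0 0 0 255;-2 0 0 0 255;-1 0 0 0 255;0 0 0 0 255"

```text
time_s: 37.25
tool_pos: [0.4908, -0.0377, -0.009]
tool_rot: [180.0, -0.1, -178.4]
force: [-3.5, 0.3, 2.2]
grip_width: 0.0007
grasp_force: 1.8
```

Emit:
arm_command --series "-1 0 0 0 255;-1 0 0 0 255;0 0 0 0 255"

```text
time_s: 37.5
tool_pos: [0.4907, -0.0377, -0.0092]
tool_rot: [180.0, -0.4, -178.4]
force: [-7.7, -0.8, 6.4]
grip_width: 0.0005
grasp_force: 4.2
```

Emit:
arm_command --series "3 0 0 0 255;10 0 0 0 255;20 0 -10 0 255;0 0 -35 0 255;0 0 -40 0 255;0 -35 -30 0 255;0 -40 0 0 255;0 -40 0 0 255;0 -40 0 0 255;0 -40 0 0 255;0 0 0 0 255;0 0 0 0 255"

```text
time_s: 38.5
tool_pos: [0.4657, -0.233, 0.1036]
tool_rot: [-179.9, 0.1, -178.7]
force: [0.5, 1.4, -0.4]
grip_width: 0.0001
grasp_force: 0.0
```

```bash
python3 - <<'E'
from h import *
st();b=grab('top','t14.png');a=grab('scene','s14.png')
h=cv2.cvtColor(b,cv2.COLOR_BGR2HSV)
for v in (186,190,194,198):
    s=h[v,212:236,1].astype(float);i=np.nonzero(s>60)[0][0];f=i-1+(60-s[i-1])/(s[i]-s[i-1]);print(v,'left',L(at('top',212+f,v,.036)))
for u in (226,234,242,250,258,266,274):
    s=h[190:215,u,1].astype(float);i=np.nonzero(s<60)[0][0];f=i-1+(60-s[i-1])/(s[i]-s[i-1]);print(u,'front',L(at('top',u,190+f,.036)))
board(b)
for n,i,box in(('top',b,(205,155,228,195)),('scene',a,(285,165,340,215))):
    c=mask_poly(n,i,red,box);print(n,c.min(0),c.max(0))
cv2.imwrite('pics/c14.png',np.vstack([cv2.resize(b[145:240,155:335],(720,300),interpolation=cv2.INTER_CUBIC),cv2.resize(a[110:300,175:365],(570,300))[:, :570] if 0 else cv2.resize(a[110:300,175:365],(720,300))]))
E
```

```text
t 38.5 L(true z) [-131.6 -246.   139.1] rot [-1.799e+02  1.000e-01 -1.787e+02] F [ 0.5  1.4 -0.4] w 0.00012135276708043544
186 left [-36.9  62.3  36. ]
190 left [-51.   62.9  36. ]
194 left [-65.1  62.7  36. ]
198 left [-79.1  63.2  36. ]
226 front [-91.9  52.1  36. ]
234 front [-90.8  24.6  36. ]
242 front [-91.5  -3.   36. ]
250 front [-91.7 -30.6  36. ]
258 front [-91.  -58.2  36. ]
266 front [-92.2 -85.8  36. ]
274 front [ -90.5 -113.6   36. ]
board [-49.9 -23.7] [225.5  88.4] 87.0
[[-100.0, -134.0], [-12.0, -139.0], [0.0, 87.0], [-88.0, 91.0]]
top [214 167] [221 183]
scene [301 187] [319 202]
```

View pics/c14.png

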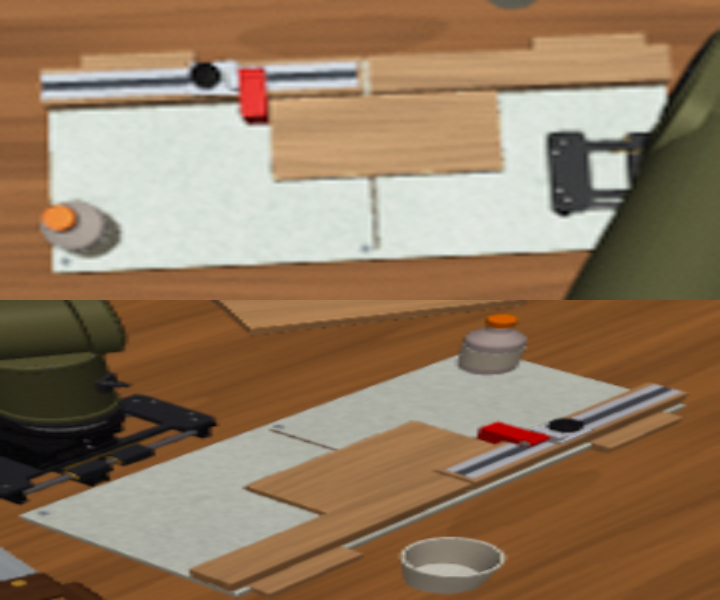

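The picture shows the red stop down (253,95), the board's back edge along the fence, and its left end at the red leg (272,130). The front edge reads X≈-91 throughout and the left end is unchanged since the 6.7 N butt. Bottle, cup and saw are in place.

```bash
python3 -c "from h import *;print(env.sign_off())"
```

```text
the job is handed in; nothing more can be done
None
```

I handed the job in at about 39 s: the red stop is fully down, the board lies flush against the fence with its left end against the stop, and the bottle, cup and saw were left alone; on the first slide the board swung about 8° off the fence, so I re-squared it and butted it again.

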